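# Slide a test cassette home under the reader's hold-down spring and start the reading

## Robot

A 6-joint arm with a two-finger parallel gripper is mounted at the origin on the work surface. World frame = base frame: x ahead of the robot, y to its left, z up, the work surface at z = 0. Lengths are in mm, angles in rad, forces in N, time in s.
With the tool pointing down it reaches from about 275 to 1000 mm from the base axis. Payload 8.4 kg.
Tool frame: the origin (TCP) lies between the finger pads; the fingertips stand r.finger_overhang ahead of it and the grasp point (between the pads) is the TCP (r.finger_overhang is the distance from the TCP to the fingertips, in mm); z points along the fingers, y is the line along which they close (so a half turn about z gives the same grasp; the last joint's range is limited). The gripper opens to 85 mm and grips with 20 to 120 N. Pads are 22 mm wide; open, the fingers measure 114 mm over their backs; the gripper's body (76 mm by 85 mm) begins 54 mm behind the grasp point. The pads swing forward as they close: fully open they stand 13 mm farther back than shut.
Start: joints at [1.107, 0.353, 1.633, -0, 1.155, -0.002], TCP at [278.474, 559.535, 216.381] pointing down, gripper open.
Joint ranges: [-2.63, 2.63], [-0.92, 2.1], [0.06, 2.66], [-1.3, 4.44], [0, 2.69], [-3.02, 3.02]. Speed limits (rad/s): [2.22, 2.22, 2.79, 3.14, 3.14, 3.14].

## Interface

Orientations are given as [roll, pitch, yaw] about the fixed x, y, z axes, in that order (R = Rz(yaw) Ry(pitch) Rx(roll)).
In Python, from rig import r, cams, sign_off gives the robot as it stands.
- The arm moves only by the shell command python3 -m crank 'ROWS' [FORCE]. ROWS is JSON, a list of rows, each a list of 7 numbers: the shift along the tool's x, y, z in m, then the turn, a rotation vector about the tool's x, y, z in rad, then the closure, from 0 (fully open) to 1 (shut). In form: [[dx, dy, dz, ax, ay, az, gripper], ...]. A call has 1 to 5 rows; each row is the pose to reach, as a shift and turn from the pose commanded when the call began, along the tool's axes at that moment; what a row does not reach only later rows make up. A row lasts 1/10 s, in which the tool goes at most 50 mm and 8.59 degrees, less where a joint would pass 70% of its speed; a pose out of reach is approached as far as the arm can. A call with a gripper value outside its range is refused whole. The fingers move at their own pace and stop on an object; FORCE is the grip in N (left out, the last holds). Time passes only in rows, so rows that repeat a pose let the fingers close. It gives the time, the measured TCP pose, the force, the opening and the grip force at its end, in the units of the state.
- r.sense(): the state, without advancing time (a new reading comes with each control period).
- cams.grab_frame(name): name is "scene" or "top" or "wrist"; returns a dict with "image" (400x640x3 uint8, red, green, blue), "fx", "fy", "cx", "cy" (pixels), "position" and "orientation" of the camera in the world. Camera axes: x right, y down, z forward; pixel columns grow to the right and rows downward; lengths in mm; the calibration is good to about 2 mm. The wrist camera is an equidistant fisheye: a pixel r from the principal point sees the ray r / f radians off the axis. A picture is of the moment at which its call begins. There is no depth.
- sign_off(): hands the job in; it is judged then, once.
The state is a dict: "clock": time; "qpos": joint angles; "qvel": joint speeds; "joint_efforts": joint torques, N m; "eef_pos": TCP position; "tcp_rot": TCP orientation; "contact_force": force on the tool from outside, world axes, zero at the start; "wrist_torque": the same for the moment, N m; "opening": opening from 0.0 (shut) to 1.0 (fully open); "grasp_force": force on a finger pad.
Only numpy, scipy, OpenCV 4.12 (cv2) and the standard library are available. Lean on these libraries where they do the work, as an engineer would, in place of code of your own. Each camera call takes 0.05 s, during which the arm holds its last target. There are 200 camera calls.

## Task

A test cassette lies in the open tray of the rapid-test reader, just short of the hold-down spring. Press it down firmly with the fingertips on its ribbed end and slide it along the tray, under the spring, until it is fully home against the stop; then press the reader's round start key all the way down. Do not lift the cassette out of the tray, and leave the other things on the bench where they are.

Things in the scene. Friction and masses are not known exactly. Their poses are not given: they have to be found in the camera images.
- reader: Rapid-test reader, fixed: white housing 210 deep x 180 wide x 93 high; its front face is 50 high, then slopes up backwards at 20 degrees (display, keys). A dark tray 48 wide stands out of the front face towards the robot by 132. Origin on the bench below the front face, on the tray's centre line; +x runs along the tray into the housing, y across the tray, z up.
- tray_stop (a point): Middle of the stop's face at the inner end of the tray's pocket, on the pocket floor, 18 above the bench and 16 outside the housing's front face. Axes as the reader's: the cassette lies on its -x side and slides to +x. The pocket is 21.6 wide; its walls are 5 high all round (tops 23 above the bench).
- cassette: Test cassette to slide: flat white block 70 x 20 x 6, 11 to 20 g, lying in the pocket, top 24 above the bench, 1 above the walls. Origin under its centre; +x end is the nose, 26 to 36 short of the stop at the start. It slides in the tray with friction about 0.2; the spring resists its entry with about 6 N, then 3: press with about 15 to 20 N to carry it along, again if it slips.
- cassette_nose (a point): Middle of the lower edge of the cassette's nose, 35 ahead of its origin. Fully home, it meets the point tray_stop.
- cassette_grip (a point): Middle of the top of the cassette's ribbed finger grip, where to press: a raised pad 18 x 18, 1.5 above the rest of the top (25.5 above the bench), 24 behind the cassette's origin, near its outer (-x) end. A fingertip holds on it with friction about 0.9; the rest of the top, with window and sample well, is slippery.
- spring (a joint): Lift of the hold-down leaf spring, rad: 0 at rest, about 0.1 when it lies on the cassette. Steel leaf 12 wide, clamped above the stop and reaching 24 past the stop's face over the pocket; its tip is turned up as a lead-in.
- spring_lip (a point): Outer edge of the spring's turned-up lip, 28 above the bench, 40 outside the housing's front face; keep the fingertips clear of it (with the cassette home, the middle of its ribbed grip is still 35 short of this lip).
- start_key (a joint): Travel of the start key, m: 0 released, 0.004 fully down; it springs back. It moves along the normal of the sloped front; about 4 N press it home.
- start_key_top (a point): Middle of the top of the start key: the only round key, white, 22 across, in a grey bezel 38 across, on the reader's sloped front at the robot's right of the tray (reader y = -60). Its top faces up, tilted 20 degrees towards the robot; the key stands 6 proud of its bezel.
- spare_cassette: Another cassette of the same kind lying flat on the bench beside the tray; leave alone. Origin under its centre.
- dropper: Small white dropper bottle with grey cap, 26 across, 52 high, standing beside the tray; leave alone. Origin under its centre.
- timer: Round white bench timer, 58 across, 22 high, lying flat; leave alone. Origin under its centre.
- marker: Marker pen 130 long, lying; leave alone. Origin under it.
- pipette: Hand pipette 230 long, lying; leave alone. Origin under it.
- beaker: Small glass beaker, 52 across, 60 high; leave alone. Origin under its centre.
- wash_bottle: White wash bottle with red cap, 66 across, 160 high; leave alone. Origin under its centre.
- tray_end (a point): Middle of the closed outer end of the pocket, on its floor, 110 from the stop (reader x = -126). The end wall is 6 thick.
There are look-alikes about, which are no part of the job. What is shaped like the cassette but orange is not meant.

How it is judged (in metres and radians):
On the way, in this order (a step that is already met when the one before it is completed fails the run):
1. the cassette is pressed by the fingers with more than 8 N while its nose is under the raised spring and still short of the stop (contact force between the fingers and cassette above 8 N and value of joint spring above 0.05 rad and x of cassette_nose in the frame of tray_stop below -0.004 m), for 0.03 s.
2. the cassette's nose is within 3 mm of the stop, under the spring (x of cassette_nose in the frame of tray_stop above -0.003 m and value of joint spring above 0.05 rad), for 0.1 s.
3. the start key is pressed down (value of joint start_key above 0.003 m), for 0.05 s.
At the end, for the whole second after the job is handed in: the cassette lies flat and still in the tray with its nose within 3 mm of the stop, the spring resting on it, and the start key has come back up (all of step 2 and distance between cassette_nose and tray_stop below 0.005 m and angle between cassette's own z axis and vertical below 0.05 rad and linear speed of cassette below 0.01 m/s and value of joint start_key below 0.001 m); the robot touches nothing.
It fails at once if the cassette is lifted more than 4 mm off the tray floor or tipped (z of cassette in the frame of tray_stop above 0.004 m or angle between cassette's own z axis and vertical above 0.15 rad).
It fails at once if another thing on the bench is moved more than 20 mm (distance of any of spare_cassette, dropper, timer, marker, pipette, beaker, wash_bottle from where it was at the start of the episode above 0.02 m).
It also fails if it takes over 38 s, if anything falls off the work surface, if the arm or the gripper's body presses on something with over 40 N, if the wrist force passes 120 N, or if a joint passes its speed limit or range.

## Working session

There is one attempt and no reset: what is moved stays moved. The work goes in short steps, Python scripts to look and compute and a shell command to move; the robot and the scene stay as the last step left them, time stands still between calls to the robot, and variables do not carry over. Pictures are saved under pics/ and viewed, at most 10 in all, crops included, and the job is handed in when it is done.

```bash
mkdir -p pics; ls; cat > h.py <<'E'
import numpy as np, cv2
from scipy.spatial.transform import Rotation as R
from rig import r, cams
def rot(o):
    o=np.array(o,float)
    return o if o.shape==(3,3) else R.from_euler('xyz',o).as_matrix()
def ray(f,u,v,fish=False):
    x=(u-f['cx'])/f['fx'];y=(v-f['cy'])/f['fy']
    if fish:
        t=np.hypot(x,y); d=np.array([x/t*np.sin(t),y/t*np.sin(t),np.cos(t)]) if t>0 else np.array([0,0,1.])
    else: d=np.array([x,y,1.]);d/=np.linalg.norm(d)
    return np.array(f['position'],float),rot(f['orientation'])@d
def onz(f,u,v,z,fish=False):
    p,d=ray(f,u,v,fish);return p+d*(z-p[2])/d[2]
def proj(f,P,fish=False):
    c=rot(f['orientation']).T@(np.array(P,float)-np.array(f['position'],float))
    if fish:
        rr=np.hypot(c[0],c[1]);t=np.arctan2(rr,c[2]);return f['cx']+f['fx']*t*c[0]/rr,f['cy']+f['fy']*t*c[1]/rr
    return f['cx']+f['fx']*c[0]/c[2],f['cy']+f['fy']*c[1]/c[2]
E
python3 - <<'E'
from h import *
import pickle
print(r.sense(), r.finger_overhang)
for n in("scene","top","wrist"):
    f=cams.grab_frame(n);pickle.dump(f,open(n+'.pkl','wb'));cv2.imwrite(f'pics/{n}0.png',f['image'][...,::-1])
    print(n,{k:f[k] for k in f if k!='image'})
E
```

```text
pics
{'clock': 0.0, 'qpos': array([ 1.10665789e+00,  3.53643192e-01,  1.63415098e+00, -3.88730345e-05,
        1.15519715e+00, -2.40901364e-03]), 'qvel': array([ 0.0008668 ,  0.00102953, -0.00246116, -0.00116002, -0.00314117,
        0.00014382]), 'joint_efforts': array([ 1.47602783e-03, -6.05251193e+01, -3.42070985e+01,  9.11422353e-05,
        9.21582221e-03,  8.54442874e-06]), 'eef_pos': array([278.2256834 , 559.09163458, 215.65758285]), 'tcp_rot': array([-3.14019390e+00,  3.21724527e-05,  2.67987897e+00]), 'contact_force': array([ 0.26076222, -0.11263149,  0.0474596 ]), 'wrist_torque': array([ 0.00464133,  0.0241201 , -0.01657731]), 'grasp_force': 0.0, 'opening': 0.9991234149298936} 19.0
scene {'fx': 380.48522299123965, 'fy': 380.48522299123965, 'cx': 317.32611561444577, 'cy': 199.56410043710693, 'position': array([1184.32311732,  605.96120341,  642.14323437]), 'orientation': array([-2.14061946,  0.01237248,  2.31627174])}
top {'fx': 371.75043022557367, 'fy': 371.75043022557367, 'cx': 321.62778281824325, 'cy': 196.35588314943473, 'position': array([ 379.30356558,  -14.42327768, 1053.24074711]), 'orientation': array([-2.99240487, -0.00967289, -1.58865305])}
wrist {'fx': 309.70691628693146, 'fy': 309.70691628693146, 'cx': 326.3853854851512, 'cy': 198.920833584422, 'position': array([208.63449432, 592.6358235 , 373.35748623]), 'orientation': array([2.83430075e+00, 1.62587840e-03, 1.10979098e+00])}
```

View pics/top0.png

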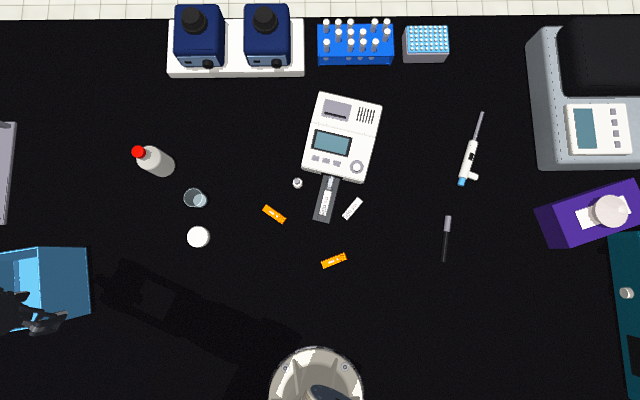

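View pics/scene0.png

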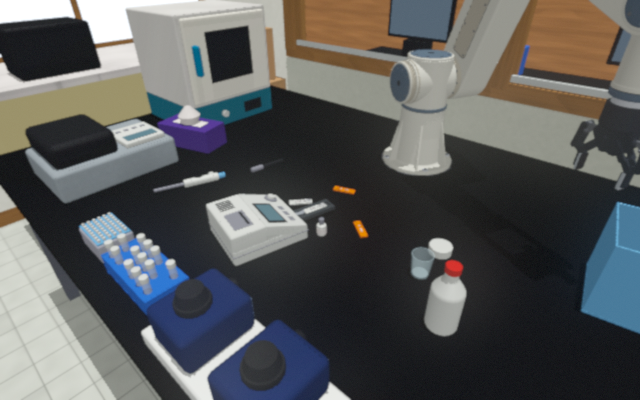

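The top view shows the reader at about (340,137), with its dark tray around (326,199) and a white cassette in it at about (326,196). The look-alikes are:
- spare white cassette at (352,209), outside the tray
- orange cassettes at (273,214) and (334,260)

For the key, the round one is at about (357,167) and the small square keys at (316–338,160). I choose the white cassette in the tray and the round key, and will check both in a crop.

```bash
python3 - <<'E'
from h import *
import pickle
f=pickle.load(open('top.pkl','rb'));im=f['image']
c=im[145:230,280:385];cv2.imwrite('pics/c1.png',cv2.resize(c,None,fx=7,fy=7,interpolation=cv2.INTER_CUBIC)[...,::-1])
g=im.astype(int)
sat=g.max(2)-g.min(2)
m=((g.min(2)>120)&(sat<40)).astype(np.uint8)
n,l,s,ce=cv2.connectedComponentsWithStats(m)
for i in range(1,n):
    x,y,w,h,a=s[i]
    if 280<ce[i][0]<390 and 80<ce[i][1]<240 and a>4: print('white',ce[i],s[i],onz(f,*ce[i],24), cv2.minAreaRect(np.argwhere(l==i)[:,::-1].astype(np.float32)))
m=((g.mean(2)>35)&(sat<40)).astype(np.uint8);m[:176]=0
n,l,s,ce=cv2.connectedComponentsWithStats(m)
for i in range(1,n):
    if 300<ce[i][0]<345 and s[i][4]>50:
        rc=cv2.minAreaRect(np.argwhere(l==i)[:,::-1].astype(np.float32)); print('tray',s[i],rc)
        for p in cv2.boxPoints(rc): print(p,onz(f,*p,23))
E
```

```text
white [342.26727899 136.1097589 ] [ 301   91   81   93 4355] [707.73969308 -89.52207426  24.        ] ((340.7647399902344, 136.94117736816406), (66.45475006103516, 81.00689697265625), 14.03624439239502)
white [326.22761194 197.46268657] [319 176  15  40 268] [530.46456948 -39.95777994  24.        ] ((326.88238525390625, 195.47059631347656), (7.761139392852783, 39.775840759277344), 14.03624439239502)
white [297.02666667 182.46666667] [293 178   9  10  75] [574.45818674  41.37187481  24.        ] ((297.0, 182.5), (9.0, 8.0), 90.0)
white [351.96256684 207.98395722] [342 197  21  23 187] [ 499.63071028 -111.15026851   24.        ] ((351.85882568359375, 208.16470336914062), (7.59256649017334, 24.730072021484375), 40.601295471191406)
tray [ 312  176   54   48 1005] ((338.5588684082031, 197.76470947265625), (42.20119857788086, 55.05558395385742), 14.03624439239502)
[311.4118  219.35295] [469.87596146   2.357577    23.        ]
[324.76477 165.94118] [621.07582535 -37.61202587  23.        ]
[365.70593 176.17647] [ 589.63119499 -152.86718236   23.        ]
[352.35297 229.58824] [ 439.56988338 -110.52048919   23.        ]
tray [ 267  345   98   55 4135] ((315.4999694824219, 371.9999694824219), (96.99998474121094, 53.99999237060547), -0.0)
[266.99997 398.99997] [  6.24932774 123.61824061  23.        ]
[266.99997 344.99997] [139.54064002 124.14497428  23.        ]
[363.99997 344.99997] [ 134.37924452 -132.17699807   23.        ]
[363.99997 398.99997] [   0.87742699 -127.52714287   23.        ]
```

View pics/c1.png

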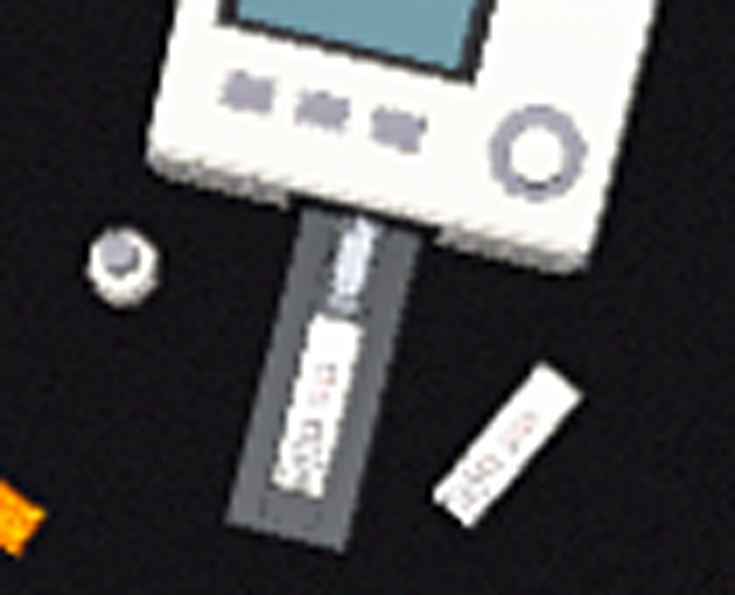

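The crop confirms the choice. The white cassette is in the tray, with its nose at crop (335,318) and its ribbed end at (300,490). The white round key in its grey bezel is at (537,152). The steel leaf spring is at (350,260), and the spare lies outside the tray.

```bash
cat >> h.py <<'E'
def world2tool(v,T=None):
    return rot(r.sense()['tcp_rot']).T@np.array(v,float)
E
python3 - <<'E'
from h import *
import pickle
f=pickle.load(open('top.pkl','rb'))
C=lambda u,v,z:onz(f,u/7+280-.43,v/7+145-.43,z)
oL,oR,iL,iR=C(226,522,23),C(345,551,23),C(302,208,23),C(420,235,23)
print('tray width',np.linalg.norm(oL-oR),np.linalg.norm(iL-iR))
a=(iL+iR-oL-oR)[:2];yaw=np.arctan2(a[1],a[0]);print('yaw',yaw,'len',np.linalg.norm(a)/2)
X=np.array([np.cos(yaw),np.sin(yaw),0]);Y=np.array([-X[1],X[0],0]);O=(oL+oR)/2+132*X;O[2]=0
loc=lambda p:np.round([(p-O)@X,(p-O)@Y,p[2]],1)
print('O',O)
for n,p in dict(nose=C(335,318,24),tail=C(300,490,24),spare=C(508,445,6)).items(): print(n,p,loc(p))
# key: intersect ray with plane 6..8mm above slope
p,d=ray(f,537/7+280-.43,152/7+145-.43)
n=np.array([-np.sin(np.radians(20))*X[0],-np.sin(np.radians(20))*X[1],np.cos(np.radians(20))])
for h in(4,6,8,10):
    q=O+[0,0,50]+n*h; k=p+d*((q-p)@n)/(d@n); print('key',h,k,loc(k))
print('frontface corner',loc(C(150,155,50)),loc(C(585,240,50)))
E
```

```text
tray width 48.54932955349912 48.873956591785515
yaw -0.25232293762572455 len 130.93945423339457
O [592.10802977 -55.31805772   0.        ]
nose [551.58668048 -43.7427551   24.        ] [-42.1   1.1  24. ]
tail [482.58570759 -28.4476251   24.        ] [-112.8   -1.3   24. ]
spare [ 501.27699747 -113.33629328    6.        ] [-73.5 -78.9   6. ]
key 4 [ 608.65039955 -122.37732741   66.18043898] [ 32.8 -60.8  66.2]
key 6 [ 608.19746205 -122.16412876   68.12978626] [ 32.3 -60.7  68.1]
key 8 [ 607.74452455 -121.9509301    70.07913353] [ 31.8 -60.6  70.1]
key 10 [ 607.29158705 -121.73773144   72.02848081] [ 31.3 -60.5  72. ]
frontface corner [-0.2 86.7 50. ] [  6.7 -87.7  50. ]
```

The numbers agree with the description. Tray width is 48.5 (given 48) and length 131 (given 132). The cassette is 70.7 long, its nose is 26 short of the stop, and the key is at reader y = -60.6. The grip is at about (494,-30,25.5) and the tool yaw should be 2.889. Moving above it with the gripper shut.

```bash
python3 -m crank '[[-0.036,-0.034,0,0,0,-0.1,1],[-0.072,-0.068,0,0,0,-0.21,1],[-0.108,-0.102,0,0,0,-0.21,1],[-0.144,-0.136,0,0,0,-0.21,1],[-0.180,-0.170,0,0,0,-0.21,1]]' 40; python3 -c "
from h import *
print(world2tool(np.array([494,-30,170])-r.sense()['eef_pos']))"
```

```text
clock: 0.65
eef_pos: [364.0, 325.3, 216.3]
tcp_rot: [-3.141, 0.0, 2.89]
contact_force: [-0.3, -0.7, -0.0]
opening: 0.144
grasp_force: 0.0
[-214.20914265 -311.78120157   46.32894819]
```

```bash
python3 -m crank '[[-0.028,-0.041,0,0,0,0,1],[-0.056,-0.082,0,0,0,0,1],[-0.084,-0.123,0,0,0,0,1],[-0.112,-0.164,0,0,0,0,1],[-0.140,-0.205,0,0,0,0,1]]'; python3 -c "
from h import *
print(world2tool(np.array([494,-30,120])-r.sense()['eef_pos']))"
```

```text
clock: 1.15
eef_pos: [448.6, 91.8, 216.5]
tcp_rot: [3.141, 0.0, 2.89]
contact_force: [0.4, -0.1, 0.7]
opening: 0.003
grasp_force: 0.0
[ -74.24456241 -106.64566642   96.52209687]
```

```bash
python3 -m crank '[[-0.025,-0.036,0.010,0,0,0,1],[-0.05,-0.072,0.02,0,0,0,1],[-0.074,-0.105,0.05,0,0,0,1],[-0.074,-0.105,0.096,0,0,0,1],[-0.074,-0.105,0.096,0,0,0,1]]'; python3 - <<'E'
from h import *
print(r.sense()['eef_pos'],r.sense()['contact_force'],world2tool(np.array([494,-30,120])-r.sense()['eef_pos']))
f=cams.grab_frame('wrist');cv2.imwrite('pics/w1.png',f['image'][...,::-1])
import pickle;pickle.dump(f,open('w1.pkl','wb'))
for n,P in dict(tip=r.sense()['eef_pos']-[0,0,19],grip=[494,-30,25.5],key=[608.2,-122.2,68],nose=[551.6,-44,24]).items(): print(n,proj(f,P,True))
E
```

```text
clock: 1.65
eef_pos: [489.9, -27.3, 115.8]
tcp_rot: [-3.14, -0.009, 2.887]
contact_force: [-1.6, 0.6, -0.1]
opening: -0.001
grasp_force: 0.0
[489.8790789  -27.28619281 115.81487919] [-1.557163    0.60511776 -0.13899884] [-4.63193289 -1.59750308 -4.2255364 ]
tip (np.float64(330.1198181940334), np.float64(235.56579222741925))
grip (np.float64(326.183133278041), np.float64(203.89408421667736))
key (np.float64(261.1466081825383), np.float64(353.6823650173195))
nose (np.float64(327.17094045281215), np.float64(264.69124352405265))
```

View pics/w1.png

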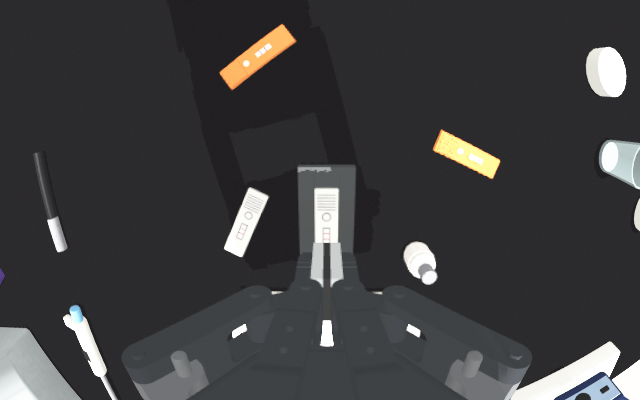

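The wrist view shows the cassette centred in the tray at (326,215). Its outer end is at row 188 and its ribbed grip is around (326.5,200). The closed fingertips are at (326,243). Next I measure the grip by mask.

```bash
python3 - <<'E'
from h import *
import pickle
f=pickle.load(open('w1.pkl','rb'));g=f['image'].astype(int)
m=(g.min(2)>150).astype(np.uint8); m=m[170:240,300:352]
n,l,s,ce=cv2.connectedComponentsWithStats(m)
i=1+np.argmax(s[1:,4]);print(s[i]+[300,170,0,0,0])
ys,xs=np.where(l==i);ys+=170;xs+=300
for y in (188,190,195,200,205,210): print(y,xs[ys==y].min() if (ys==y).any() else None,xs[ys==y].max() if (ys==y).any() else None, g[y,326].tolist())
t=ys.min();xc=(xs[ys==t+6].min()+xs[ys==t+6].max())/2
e=onz(f,xc,t-.5,24,True);X=np.array([np.cos(.2523),-np.sin(.2523),0])
print('tail',e,'grip',e+11*X); a=onz(f,xs[ys==t+6].min()-.5,t+6,25,True);b=onz(f,xs[ys==t+6].max()+.5,t+6,25,True);print('width',np.linalg.norm(a-b))
# tray end edges at z 23
for p in [(298,165),(355,165)]: print(onz(f,*p,23,True))
G=e+11*X
s=r.sense();print(s['eef_pos'],s['contact_force'],s['tcp_rot'],world2tool([G[0],G[1],60]-s['eef_pos']))
E
```

```text
[ 314  188   25   52 1258]
188 315 337 [205, 204, 197]
190 314 338 [253, 253, 250]
195 314 338 [223, 222, 220]
200 314 338 [242, 242, 237]
205 314 338 [241, 240, 236]
210 314 338 [232, 231, 227]
tail [480.49018152 -26.66044224  24.        ] grip [491.14193065 -29.40639205  24.        ]
width 20.948525392625935
[456.28546625 -44.28812689  23.        ]
[468.07309891   1.30112034  23.        ]
[491.28356364 -26.59055069 118.38777078] [0.54995809 0.61019523 0.67708548] [-3.14041427 -0.00661598  2.88860561] [-0.95394891 -2.69286153 58.38595103]
```

```bash
python3 -m crank '[[-0.001,-0.002,0.03,0,0,0,1],[-0.001,-0.002,0.058,0,0,0,1],[-0.001,-0.002,0.058,0,0,0,1],[-0.001,-0.002,0.058,0,0,0,1]]'; python3 -c "
from h import *
s=r.sense();print(s['eef_pos'],s['tcp_rot'],world2tool(np.array([492.3,-29.6,44.5])-s['eef_pos']))"
```

```text
clock: 2.1
eef_pos: [495.1, -27.9, 64.1]
tcp_rot: [3.141, 0.001, 2.891]
contact_force: [0.6, -0.4, 0.2]
opening: 0.002
grasp_force: 0.0
[495.07616914 -27.91057764  64.12164764] [3.14138650e+00 8.57071424e-04 2.89095517e+00] [ 2.2872295  -2.32922991 19.61921477]
```

```bash
python3 -m crank '[[0.002,-0.0023,0.008,0,0,0,1],[0.002,-0.0023,0.017,0,0,0,1],[0.002,-0.0023,0.017,0,0,0,1],[0.002,-0.0023,0.017,0,0,0,1]]'; python3 -c "
from h import *
s=r.sense();print(s['eef_pos'],s['tcp_rot'],world2tool(np.array([492.3,-29.6,44.5])-s['eef_pos']))
f=cams.grab_frame('wrist');cv2.imwrite('pics/w2.png',cv2.resize(f['image'][150:290,250:410],None,fx=4,fy=4)[...,::-1])
"
```

```text
clock: 2.5
eef_pos: [491.8, -30.3, 45.5]
tcp_rot: [-3.142, -0.0, 2.89]
contact_force: [-0.2, -0.5, 0.6]
opening: 0.003
grasp_force: 0.0
[491.80822905 -30.30334159  45.47286339] [-3.14155711e+00 -1.90073947e-04  2.88975298e+00] [-0.30118037  0.80373216  0.97277759]
```

View pics/w2.png

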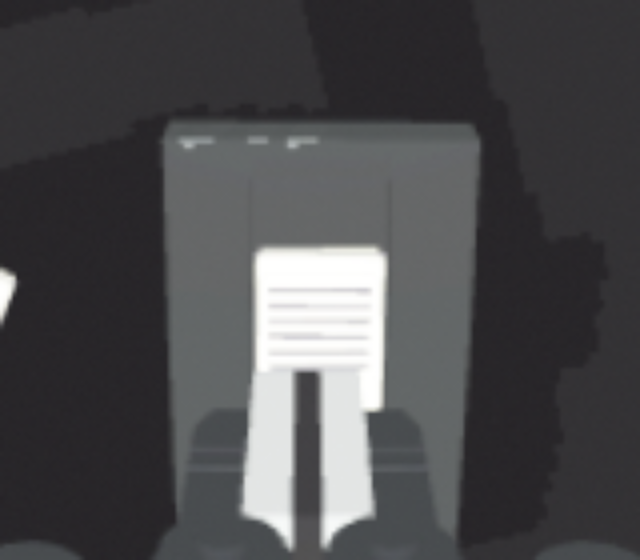

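The crop shows the cassette's outer end at crop row 248 and ribs in rows 285–370. The near edge of the fingertips is at row 370, and they stand about 2 mm to the left (crop x 308 against the cassette's 321). They may be too far forward on the grip, so I compute it.

```bash
python3 - <<'E'
from h import *
f=cams.grab_frame('wrist');s=r.sense();T=s['eef_pos'];print(T)
X=np.array([np.cos(.2523),-np.sin(.2523),0]);Y=np.array([-X[1],X[0],0])
for n,(u,v,z) in dict(tail=(320,248,24),tip=(308,370,26.5),tipL=(252,370,26.5),tipR=(366,370,26.5),rib1=(320,289,25.5),rib5=(320,352,25.5),trayend=(321,122,23),wallL=(250,185,23),wallR=(390,185,23),cL=(256,270,24),cR=(386,270,24)).items():
    p=onz(f,250+u/4-.4,150+v/4-.4,z,True);print(n,p.round(1),'rel TCP along/across',round((p-T)@X,1),round((p-T)@Y,1))
print(proj(f,T-[0,0,19],True),proj(f,T,True))
E
```

```text
[492.04205881 -30.34274332  45.60231923]
tail [480.  -26.5  24. ] rel TCP along/across -12.6 0.7
tip [498.5 -33.2  26.5] rel TCP along/across 7.0 -1.1
tipL [496.4 -41.7  26.5] rel TCP along/across 7.0 -10.0
tipR [500.8 -24.3  26.5] rel TCP along/across 7.0 8.0
rib1 [486.  -28.1  25.5] rel TCP along/across -6.4 0.7
rib5 [496.4 -30.7  25.5] rel TCP along/across 4.3 0.8
trayend [461.  -21.5  23. ] rel TCP along/across -32.3 0.8
wallL [467.8 -34.4  23. ] rel TCP along/across -22.4 -10.0
wallR [473.1 -13.8  23. ] rel TCP along/across -22.4 11.3
cL [481.1 -37.   24. ] rel TCP along/across -9.0 -9.2
cR [486.1 -17.5  24. ] rel TCP along/across -9.0 10.9
(np.float64(328.41872893028136), np.float64(232.04932390337098)) (np.float64(328.6149868552877), np.float64(245.5367961904039))
```

Seen from the wrist, the near edge of the tips is about 19 mm from the cassette's outer end. I back off 6 mm and shift 1.8 mm across, which puts the tips on the grip whether that edge or the nominal tip is right. Then I go down gently.

```bash
python3 -m crank '[[0.006,0.0018,-0.001,0,0,0,1],[0.006,0.0018,0,0,0,0,1],[0.006,0.0018,0.001,0,0,0,1],[0.006,0.0018,0.002,0,0,0,1],[0.006,0.0018,0.002,0,0,0,1]]'; python3 - <<'E'
from h import *
f=cams.grab_frame('wrist');cv2.imwrite('pics/w3.png',cv2.resize(f['image'][190:270,280:380],None,fx=6,fy=6)[...,::-1]); print(r.sense()['contact_force'],r.sense()['eef_pos'])
E
```

```text
clock: 3.1
eef_pos: [486.5, -27.1, 43.3]
tcp_rot: [-3.142, -0.0, 2.89]
contact_force: [-0.1, 0.1, -0.5]
opening: 0.004
grasp_force: 0.0
[0.34665713 0.3871461  0.12654818] [486.52335781 -27.12146345  43.30100016]
```

View pics/w3.png

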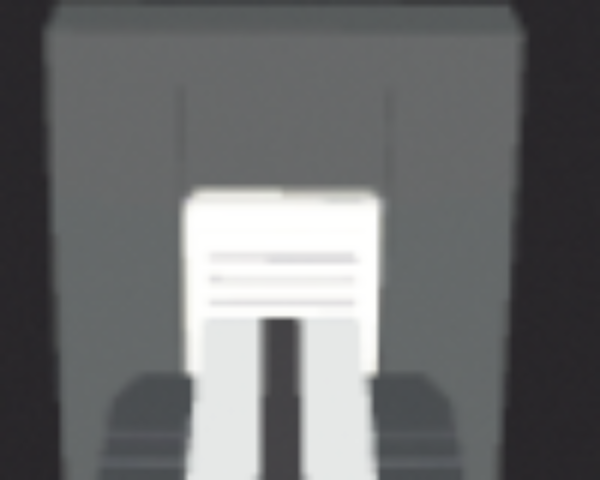

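The view shows the tips centred on the cassette (x 281 against 282), with the near edge on the ribs at row 318 and no contact yet at TCP z 43.3. I keep lowering.

```bash
for i in 1; do python3 -m crank '[[0,0,0.001,0,0,0,1],[0,0,0.002,0,0,0,1],[0,0,0.003,0,0,0,1],[0,0,0.003,0,0,0,1]]'; done
```

```text
clock: 3.55
eef_pos: [486.4, -27.1, 40.2]
tcp_rot: [-3.142, -0.0, 2.89]
contact_force: [0.8, -0.1, -0.4]
opening: -0.002
grasp_force: 0.0
```

```bash
python3 -m crank '[[0,0,0.001,0,0,0,1],[0,0,0.002,0,0,0,1],[0,0,0.002,0,0,0,1]]'
```

```text
clock: 3.85
eef_pos: [486.4, -27.1, 38.3]
tcp_rot: [-3.142, -0.0, 2.89]
contact_force: [-1.3, 0.0, 0.0]
opening: 0.002
grasp_force: 0.0
```

```bash
python3 -m crank '[[0,0,0.001,0,0,0,1],[0,0,0.002,0,0,0,1],[0,0,0.002,0,0,0,1]]'
```

```text
clock: 4.15
eef_pos: [486.4, -27.1, 36.2]
tcp_rot: [-3.142, -0.0, 2.89]
contact_force: [-0.2, -0.1, 0.4]
opening: 0.001
grasp_force: 0.0
```

```bash
python3 -m crank '[[0,0,0.001,0,0,0,1],[0,0,0.002,0,0,0,1],[0,0,0.002,0,0,0,1]]'; python3 - <<'E'
from h import *
f=cams.grab_frame('wrist');cv2.imwrite('pics/w4.png',cv2.resize(f['image'][190:270,280:380],None,fx=6,fy=6)[...,::-1]); print(r.sense()['contact_force'],r.sense()['eef_pos'])
E
```

```text
clock: 4.45
eef_pos: [486.4, -27.1, 34.2]
tcp_rot: [-3.142, -0.0, 2.89]
contact_force: [-0.0, -0.3, 0.4]
opening: -0.0
grasp_force: 0.0
[ 0.01842864 -0.16207194  0.23055363] [486.44190885 -27.06494844  34.31035902]
```

View pics/w4.png

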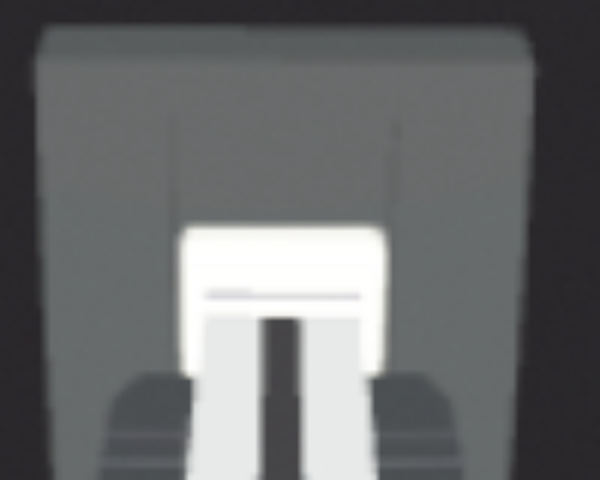

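The tip edge is still above the ribs (row 318, with the outer end at row 228) and there is still no force. I continue down.

```bash
python3 -m crank '[[0,0,0.001,0,0,0,1],[0,0,0.002,0,0,0,1],[0,0,0.002,0,0,0,1]]'
```

```text
clock: 4.8
eef_pos: [486.4, -27.1, 32.3]
tcp_rot: [-3.142, -0.0, 2.89]
contact_force: [-0.4, 0.1, 0.5]
opening: 0.001
grasp_force: 0.0
```

```bash
python3 -m crank '[[0,0,0.001,0,0,0,1],[0,0,0.001,0,0,0,1]]'
```

```text
clock: 5.0
eef_pos: [486.4, -27.1, 31.3]
tcp_rot: [-3.142, -0.0, 2.89]
contact_force: [-0.4, 0.5, -0.3]
opening: 0.006
grasp_force: 0.0
```

```bash
python3 -m crank '[[0,0,0.001,0,0,0,1],[0,0,0.001,0,0,0,1]]'
```

```text
clock: 5.2
eef_pos: [486.4, -27.1, 30.3]
tcp_rot: [-3.142, -0.0, 2.89]
contact_force: [0.1, -0.6, -0.0]
opening: 0.0
grasp_force: 0.0
```

```bash
python3 -m crank '[[0,0,0.001,0,0,0,1],[0,0,0.001,0,0,0,1]]'
```

```text
clock: 5.4
eef_pos: [486.4, -27.1, 29.3]
tcp_rot: [-3.142, -0.0, 2.89]
contact_force: [0.1, 0.5, 0.0]
opening: 0.001
grasp_force: 0.0
```

```bash
python3 -m crank '[[0,0,0.001,0,0,0,1],[0,0,0.001,0,0,0,1]]'
```

```text
clock: 5.6
eef_pos: [486.4, -27.1, 28.3]
tcp_rot: [-3.142, -0.0, 2.89]
contact_force: [0.0, -0.2, 0.0]
opening: 0.002
grasp_force: 0.0
```

```bash
python3 -m crank '[[0,0,0.001,0,0,0,1],[0,0,0.001,0,0,0,1]]';  python3 - <<'E'
from h import *
f=cams.grab_frame('wrist');cv2.imwrite('pics/w5.png',cv2.resize(f['image'][190:270,280:380],None,fx=6,fy=6)[...,::-1]); print(r.sense()['contact_force'],r.sense()['eef_pos'],r.sense()['opening'])
E
```

```text
clock: 5.8
eef_pos: [486.5, -27.1, 27.3]
tcp_rot: [-3.142, -0.0, 2.89]
contact_force: [0.0, 0.4, -0.0]
opening: -0.001
grasp_force: 0.0
[-0.41973543  0.26098987  0.18309623] [486.44470371 -27.07598838  27.33801698] 0.0005251352706414342
```

View pics/w5.png

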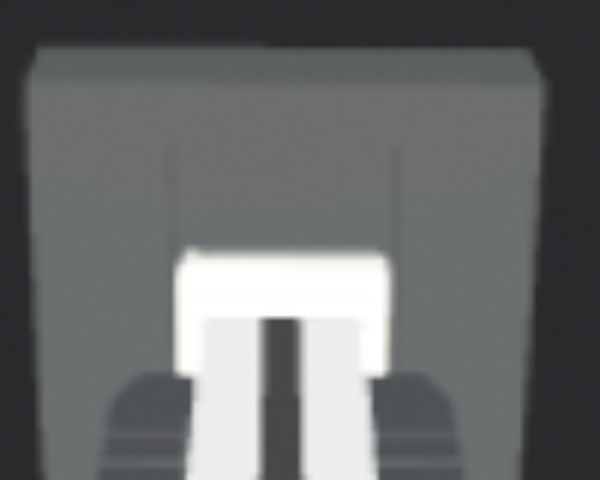

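No contact yet: the tip edge is at row 318 with the outer end at row 252, and its parallax shows it is still above the grip. The tips must sit higher relative to the reported TCP than nominal, so I keep lowering in small steps guarded by force.

```bash
python3 -m crank '[[0,0,0.001,0,0,0,1],[0,0,0.002,0,0,0,1],[0,0,0.002,0,0,0,1]]'
```

```text
clock: 6.15
eef_pos: [486.4, -27.1, 25.2]
tcp_rot: [-3.142, -0.0, 2.89]
contact_force: [0.7, -0.0, -0.5]
opening: -0.001
grasp_force: 0.0
```

```bash
python3 -m crank '[[0,0,0.001,0,0,0,1],[0,0,0.001,0,0,0,1]]'; python3 - <<'E'
from h import *
f=cams.grab_frame('wrist');im=f['image'].astype(int);s=r.sense()
print(s['contact_force'],s['eef_pos'])
# column profile left & through finger: tail row and tip-edge row
for u in (312,318,328,334,342): print(u,[int(x) for x in im[225:258,u].mean(1)])
E
```

```text
clock: 6.35
eef_pos: [486.4, -27.1, 24.3]
tcp_rot: [-3.142, -0.0, 2.89]
contact_force: [0.4, 0.2, -0.7]
opening: -0.001
grasp_force: 0.0
[-0.36412441  0.63075122 -0.01537165] [486.44349079 -27.07704353  24.31639464]
312 [111, 111, 111, 110, 111, 110, 111, 111, 126, 229, 239, 250, 254, 255, 255, 255, 254, 254, 255, 255, 254, 254, 254, 254, 254, 253, 253, 233, 193, 193, 192, 192, 221]
318 [111, 111, 112, 111, 110, 111, 110, 111, 124, 232, 240, 250, 254, 255, 255, 255, 254, 251, 237, 239, 239, 239, 239, 239, 239, 239, 239, 239, 239, 239, 239, 239, 239]
328 [111, 111, 111, 112, 111, 111, 111, 111, 117, 197, 221, 247, 254, 255, 255, 255, 254, 240, 74, 74, 73, 73, 73, 74, 72, 73, 73, 72, 72, 72, 74, 73, 73]
334 [111, 110, 111, 111, 111, 110, 111, 111, 117, 198, 220, 246, 253, 255, 255, 255, 254, 251, 237, 239, 239, 239, 239, 239, 239, 238, 239, 239, 239, 239, 239, 239, 239]
342 [111, 111, 112, 110, 111, 111, 111, 111, 120, 195, 220, 245, 253, 255, 255, 255, 254, 254, 255, 255, 255, 255, 255, 255, 255, 255, 255, 224, 83, 83, 83, 83, 82]
```

```bash
python3 -m crank '[[-0.003,0,0,0,0,0,1],[-0.005,0,0.001,0,0,0,1],[-0.005,0,0.002,0,0,0,1],[-0.005,0,0.002,0,0,0,1]]'
```

```text
clock: 6.8
eef_pos: [491.3, -28.4, 22.2]
tcp_rot: [-3.142, -0.0, 2.89]
contact_force: [-0.1, -0.3, -0.3]
opening: -0.005
grasp_force: 0.0
```

```bash
python3 -m crank '[[0,0,0.001,0,0,0,1],[0,0,0.002,0,0,0,1],[0,0,0.002,0,0,0,1]]'
```

```text
clock: 7.1
eef_pos: [491.2, -28.3, 20.2]
tcp_rot: [-3.142, -0.0, 2.89]
contact_force: [0.2, -0.8, -0.3]
opening: 0.003
grasp_force: 0.0
```

```bash
python3 -m crank '[[0,0,0.001,0,0,0,1],[0,0,0.002,0,0,0,1],[0,0,0.002,0,0,0,1]]'; python3 -c "
from h import *
f=cams.grab_frame('wrist');im=f['image'].astype(int)
for u in (318,334): print(u,[int(x) for x in im[225:258,u].mean(1)])"
```

```text
clock: 7.4
eef_pos: [491.2, -28.3, 18.3]
tcp_rot: [-3.142, -0.0, 2.89]
contact_force: [0.1, -0.3, -0.1]
opening: 0.001
grasp_force: 0.0
318 [110, 110, 109, 109, 109, 210, 238, 245, 253, 255, 255, 255, 255, 253, 255, 255, 254, 252, 235, 237, 237, 237, 237, 237, 237, 237, 237, 237, 237, 237, 237, 237, 237]
334 [110, 109, 109, 109, 109, 175, 218, 239, 253, 254, 255, 255, 255, 254, 255, 255, 254, 251, 235, 237, 237, 237, 237, 237, 237, 237, 237, 237, 237, 237, 237, 237, 237]
```

```bash
python3 -m crank '[[0,0,0.001,0,0,0,1],[0,0,0.002,0,0,0,1],[0,0,0.003,0,0,0,1],[0,0,0.003,0,0,0,1]]'
```

```text
clock: 7.85
eef_pos: [491.2, -28.3, 15.2]
tcp_rot: [-3.142, -0.0, 2.89]
contact_force: [-0.1, -0.3, 0.2]
opening: 0.002
grasp_force: 0.0
```

```bash
python3 -m crank '[[0,0,0.001,0,0,0,1],[0,0,0.002,0,0,0,1],[0,0,0.002,0,0,0,1]]'
```

```text
clock: 8.15
eef_pos: [491.3, -28.3, 13.3]
tcp_rot: [-3.142, -0.0, 2.89]
contact_force: [0.5, -0.0, -0.9]
opening: -0.001
grasp_force: 0.0
```

```bash
python3 -m crank '[[0,0,0.001,0,0,0,1],[0,0,0.002,0,0,0,1],[0,0,0.002,0,0,0,1]]'; python3 -c "
from h import *
f=cams.grab_frame('wrist');im=f['image'].astype(int)
for u in (318,334): print(u,[int(x) for x in im[225:258,u].mean(1)])"
```

```text
clock: 8.45
eef_pos: [491.3, -28.3, 11.3]
tcp_rot: [-3.142, -0.0, 2.89]
contact_force: [-0.2, 0.2, -0.5]
opening: 0.002
grasp_force: 0.0
318 [112, 111, 111, 111, 110, 110, 111, 111, 111, 111, 182, 224, 242, 251, 254, 255, 255, 254, 237, 239, 239, 239, 239, 239, 239, 239, 239, 239, 239, 239, 239, 239, 239]
334 [112, 111, 111, 111, 110, 111, 111, 111, 110, 110, 146, 211, 243, 251, 253, 255, 255, 254, 237, 239, 239, 239, 239, 239, 239, 239, 239, 239, 239, 239, 239, 239, 239]
```

```bash
python3 -m crank '[[0,0,0.001,0,0,0,1],[0,0,0.002,0,0,0,1],[0,0,0.002,0,0,0,1]]'
```

```text
clock: 8.8
eef_pos: [491.9, -28.3, 10.6]
tcp_rot: [3.141, 0.001, 2.89]
contact_force: [-4.1, 0.7, 18.0]
opening: -0.002
grasp_force: 9.2
```

```bash
python3 -m crank '[[0,0,0.001,0,0,0,1],[0,0,0.001,0,0,0,1]]'
```

```text
clock: 9.0
eef_pos: [492.3, -28.4, 10.5]
tcp_rot: [3.141, 0.002, 2.89]
contact_force: [-6.9, 0.5, 32.8]
opening: 0.0
grasp_force: 16.1
```

```bash
python3 -m crank '[[0,0,0.001,0,0,0,1],[0,0,0.001,0,0,0,1]]'
```

```text
clock: 9.2
eef_pos: [492.7, -28.3, 10.4]
tcp_rot: [3.141, 0.003, 2.89]
contact_force: [-8.2, 1.7, 45.6]
opening: -0.003
grasp_force: 22.9
```

Contact came at TCP z of about 10.7, with a stiffness of about 14 N/mm. I ease off to about 18 N and begin sliding along -tool x.

```bash
python3 -m crank '[[0,0,-0.0018,0,0,0,1],[-0.002,0,-0.0018,0,0,0,1],[-0.004,0,-0.0018,0,0,0,1],[-0.006,0,-0.0018,0,0,0,1],[-0.006,0,-0.0018,0,0,0,1]]'; python3 -c "
from h import *
f=cams.grab_frame('wrist');im=f['image'].astype(int)
for u in (318,334): print(u,[int(x) for x in im[220:258,u].mean(1)])"
```

```text
clock: 9.7
eef_pos: [498.3, -29.9, 10.5]
tcp_rot: [3.141, 0.002, 2.89]
contact_force: [-3.1, 0.5, 20.1]
opening: -0.0
grasp_force: 10.3
318 [112, 112, 112, 112, 111, 111, 112, 112, 111, 110, 111, 112, 111, 110, 110, 111, 228, 250, 244, 253, 255, 255, 254, 237, 239, 239, 239, 239, 239, 239, 239, 239, 239, 239, 239, 239, 239, 239]
334 [112, 111, 111, 112, 111, 111, 111, 111, 111, 111, 111, 110, 111, 111, 110, 111, 229, 249, 233, 253, 255, 255, 254, 236, 239, 239, 239, 239, 239, 239, 239, 239, 239, 239, 238, 239, 239, 239]
```

The tail stays at row 236 relative to the tips, so the cassette moves with them at 20 N. I continue.

```bash
python3 -m crank '[[-0.002,0,0,0,0,0,1],[-0.004,0,0,0,0,0,1],[-0.006,0,0,0,0,0,1],[-0.008,0,0,0,0,0,1]]'; python3 -c "
from h import *
f=cams.grab_frame('wrist');im=f['image'].astype(int)
for u in (318,334): print(u,[int(x) for x in im[230:245,u].mean(1)])"
```

```text
clock: 10.15
eef_pos: [502.8, -31.3, 10.5]
tcp_rot: [-3.141, -0.004, 2.889]
contact_force: [-15.6, 4.8, 37.2]
opening: 0.008
grasp_force: 18.5
318 [111, 111, 111, 110, 111, 112, 215, 245, 244, 253, 255, 255, 254, 237, 239]
334 [111, 110, 111, 111, 111, 111, 229, 251, 245, 253, 255, 255, 254, 237, 239]
```

The spring is resisting and the press has risen to 37 N, while the cassette is still held. I push on with a little less press.

```bash
python3 -m crank '[[-0.001,0,-0.0008,0,0,0,1],[-0.002,0,-0.0008,0,0,0,1],[-0.003,0,-0.0008,0,0,0,1],[-0.004,0,-0.0008,0,0,0,1]]'; python3 -c "
from h import *
f=cams.grab_frame('wrist');im=f['image'].astype(int)
for u in (318,334): print(u,[int(x) for x in im[230:245,u].mean(1)])"
```

```text
clock: 10.6
eef_pos: [507.5, -32.5, 10.6]
tcp_rot: [-3.141, -0.002, 2.89]
contact_force: [-7.1, 1.1, 16.6]
opening: 0.003
grasp_force: 8.7
318 [110, 110, 110, 110, 111, 111, 215, 245, 244, 253, 255, 255, 254, 237, 239]
334 [110, 110, 111, 111, 111, 111, 229, 250, 237, 253, 255, 255, 254, 237, 239]
```

```bash
python3 -m crank '[[-0.002,0,0.0003,0,0,0,1],[-0.004,0,0.0003,0,0,0,1],[-0.005,0,0.0003,0,0,0,1],[-0.006,0,0.0003,0,0,0,1],[-0.006,0,0.0003,0,0,0,1]]'; python3 -c "
from h import *
f=cams.grab_frame('wrist');im=f['image'].astype(int)
for u in (318,334): print(u,[int(x) for x in im[230:245,u].mean(1)])"
```

```text
clock: 11.15
eef_pos: [513.9, -34.1, 10.6]
tcp_rot: [-3.142, -0.001, 2.89]
contact_force: [-6.6, 1.9, 18.7]
opening: -0.003
grasp_force: 9.7
318 [112, 110, 111, 111, 111, 111, 225, 250, 244, 253, 255, 255, 254, 237, 239]
334 [111, 110, 110, 110, 111, 111, 229, 250, 237, 253, 255, 255, 254, 237, 239]
```

```bash
python3 -m crank '[[-0.001,0,0,0,0,0,1],[-0.002,0,0,0,0,0,1],[-0.003,0,0,0,0,0,1],[-0.003,0,0,0,0,0,1]]'; python3 -c "
from h import *
f=cams.grab_frame('wrist');im=f['image'].astype(int)
for u in (318,334): print(u,[int(x) for x in im[230:245,u].mean(1)])"
```

```text
clock: 11.6
eef_pos: [516.8, -34.9, 10.6]
tcp_rot: [-3.142, -0.001, 2.89]
contact_force: [-6.8, 1.8, 18.6]
opening: -0.003
grasp_force: 9.7
318 [107, 107, 107, 107, 107, 107, 221, 247, 241, 252, 254, 255, 253, 233, 235]
334 [107, 107, 108, 108, 107, 107, 225, 248, 233, 252, 254, 255, 253, 233, 235]
```

```bash
python3 -m crank '[[-0.001,0,0,0,0,0,1],[-0.002,0,0,0,0,0,1],[-0.003,0,0,0,0,0,1],[-0.003,0,0,0,0,0,1]]'; python3 -c "
from h import *
f=cams.grab_frame('wrist');im=f['image'].astype(int)
for u in (318,334): print(u,[int(x) for x in im[230:245,u].mean(1)])"
```

```text
clock: 12.05
eef_pos: [517.6, -35.1, 10.5]
tcp_rot: [-3.141, -0.006, 2.889]
contact_force: [-13.6, 4.7, 27.9]
opening: 0.004
grasp_force: 13.9
318 [108, 107, 108, 107, 107, 104, 208, 243, 242, 252, 254, 255, 253, 233, 236]
334 [108, 108, 107, 107, 108, 108, 225, 249, 241, 252, 254, 255, 253, 233, 235]
```

Motion has stopped (0.8 of 3 mm) and the horizontal force has doubled, at 27 mm of travel. That fits the stop. One more small push will confirm it.

```bash
python3 -m crank '[[-0.001,0,0,0,0,0,1],[-0.0015,0,0,0,0,0,1],[-0.0015,0,0,0,0,0,1]]'; python3 - <<'E'
from h import *
f=cams.grab_frame('wrist');im=f['image'].astype(int);s=r.sense()
print([int(x) for x in im[230:245,318].mean(1)])
X=np.array([np.cos(.2523),-np.sin(.2523),0])
v=np.argmax(np.diff(im[230:245,326].mean(1)))+230+.5
t=onz(f,327,v,24,True);e=np.array([461.6,-21.5,23]);print('tail',t,'along from tray_end outer',(t-e)@X,'home expects',132-16-70)
E
```

```text
clock: 12.4
eef_pos: [517.6, -35.1, 10.5]
tcp_rot: [-3.141, -0.008, 2.889]
contact_force: [-17.8, 7.3, 33.5]
opening: -0.003
grasp_force: 16.7
[108, 107, 107, 107, 107, 141, 218, 243, 241, 252, 254, 255, 253, 233, 235]
tail [505.63757463 -33.03738736  24.        ] along from tray_end outer 45.52348037514478 home expects 46
```

The measured tail is 45.5 mm from the tray's outer face (46 expected when home), so the cassette is home. I lift straight up, then view the key and cassette.

```bash
python3 -m crank '[[0.002,0,-0.003,0,0,0,1],[0.002,0,-0.02,0,0,0,1],[0,0,-0.07,0,0,0,1],[-0.015,-0.02,-0.12,0,0,0,1],[-0.030,-0.02,-0.165,0,0,0,1]]';python3 -m crank '[[0,0,-0.015,0,0,0,1],[0,0,-0.025,0,0,0,1],[0,0,-0.025,0,0,0,1]]'; python3 - <<'E'
from h import *
import pickle
f=cams.grab_frame('wrist');pickle.dump(f,open('w6.pkl','wb'));s=r.sense();print(s['eef_pos'],s['tcp_rot'])
cv2.imwrite('pics/w6.png',f['image'][...,::-1])
for n,P in dict(key=[607.7,-122,70],stop=[576,-51,24],grip=[518,-36,25.5]).items(): print(n,proj(f,P,True))
E
```

```text
clock: 12.95
eef_pos: [544.1, -63.6, 173.2]
tcp_rot: [-3.141, -0.001, 2.89]
contact_force: [1.5, 0.3, -0.1]
opening: 0.0
grasp_force: 0.0
clock: 13.25
eef_pos: [545.2, -62.7, 197.4]
tcp_rot: [3.141, 0.001, 2.89]
contact_force: [0.1, -0.2, -0.4]
opening: 0.002
grasp_force: 0.0
[544.40836219 -62.52322178 196.14267879] [-3.14146921e+00 -8.59016862e-04  2.88991107e+00]
key (np.float64(287.394912609913), np.float64(255.75450156220586))
stop (np.float64(344.3947741154626), np.float64(198.30134956584257))
grip (np.float64(345.39475879586155), np.float64(145.3184835709452))
```

View pics/w6.png

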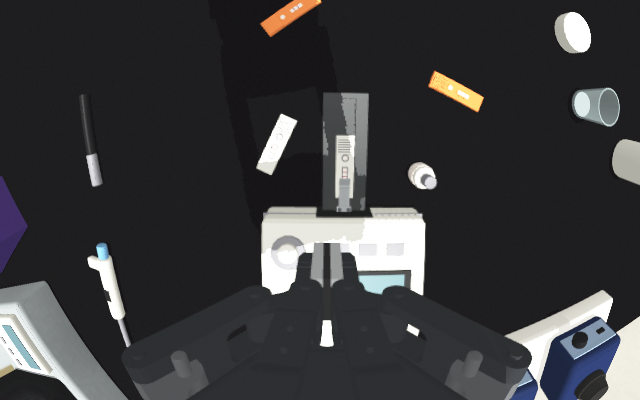

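The cassette is home with the leaf spring lying on it at (344,190). The key's white disc is at about (288,250) in its grey bezel, against a prediction of (287,256). Now I measure it.

```bash
python3 - <<'E'
from h import *
import pickle
f=pickle.load(open('w6.pkl','rb'));g=f['image'].astype(int)
print('row prof at 287', [int(x) for x in g[228:275,287].mean(1)])
print('col prof at 249', [int(x) for x in g[249,265:312].mean(1)])
roi=g[228:272,264:304]; 
ring=((roi.mean(2)<185)&(roi.mean(2)>110)).astype(np.uint8)
n,l,s,ce=cv2.connectedComponentsWithStats(ring);i=1+np.argmax(s[1:,4]);print(s[i],ce[i])
cs,_=cv2.findContours((l==i).astype(np.uint8),cv2.RETR_CCOMP,cv2.CHAIN_APPROX_NONE)
for c in cs:
    if len(c)>20: print(cv2.fitEllipse(c),'off 264,228')
E
```

```text
row prof at 287 [230, 230, 230, 231, 230, 230, 229, 186, 152, 143, 150, 150, 150, 149, 153, 168, 197, 224, 229, 231, 231, 231, 245, 255, 255, 255, 255, 255, 255, 255, 255, 255, 255, 255, 255, 255, 239, 236, 236, 236, 235, 239, 251, 255, 255, 255, 255]
col prof at 249 [230, 254, 254, 255, 255, 255, 204, 167, 162, 154, 153, 168, 190, 200, 219, 226, 228, 229, 230, 231, 230, 231, 231, 231, 232, 232, 232, 231, 229, 226, 225, 203, 224, 237, 237, 238, 238, 239, 229, 218, 240, 255, 255, 255, 255, 255, 255]
[  8   8  32  14 257] [22.32684825 13.78599222]
((22.354257583618164, 14.32093334197998), (12.368124961853027, 31.22100067138672), 81.7380599975586) off 264,228
```

The key comes out about 2 mm nearer from the wrist than from the top camera, so I take the mean, (606.7,-121.6,69.5). I move above it while tilting the tool 20° back, to match the key's normal.

```bash
python3 -m crank '[[-0.025,-0.014,0.01,0,-0.13,0,1],[-0.05,-0.028,0.03,0,-0.26,0,1],[-0.069,-0.042,0.05,0,-0.349,0,1],[-0.069,-0.042,0.07,0,-0.349,0,1],[-0.069,-0.042,0.07,0,-0.349,0,1]]'; python3 - <<'E'
from h import *
s=r.sense();print(s['qpos'].round(2));Rm=rot(s['tcp_rot']);X=np.array([np.cos(.2523),-np.sin(.2523),0])
n=-np.sin(np.radians(20))*X+[0,0,np.cos(np.radians(20))];print('ang',np.degrees(np.arccos(-Rm[:,2]@n)))
K=np.array([606.7,-121.6,69.5])
print('to contact',Rm.T@(K-14.8*n-s['eef_pos']))
E
```

```text
clock: 13.8
eef_pos: [597.4, -120.0, 121.8]
tcp_rot: [-3.141, 0.34, 2.89]
contact_force: [-0.6, -0.6, -0.1]
opening: 0.001
grasp_force: 0.0
[-0.19  0.3   2.02 -0.05  0.49 -1.47]
ang 0.5013618829398562
to contact [ 8.4852908   0.78564947 67.27881581]
```

```bash
python3 -m crank '[[0.0085,0.001,0.02,0,0,0,1],[0.0085,0.001,0.04,0,0,0,1],[0.0085,0.001,0.055,0,0,0,1],[0.0085,0.001,0.055,0,0,0,1]]'; python3 - <<'E'
from h import *
s=r.sense();Rm=rot(s['tcp_rot']);X=np.array([np.cos(.2523),-np.sin(.2523),0])
n=-np.sin(np.radians(20))*X+[0,0,np.cos(np.radians(20))]
K=np.array([606.7,-121.6,69.5])
print('to contact',Rm.T@(K-14.8*n-s['eef_pos']),s['contact_force'])
f=cams.grab_frame('wrist');cv2.imwrite('pics/w7.png',cv2.resize(f['image'][170:290,250:410],None,fx=4,fy=4)[...,::-1])
E
```

```text
clock: 14.2
eef_pos: [611.2, -121.7, 70.2]
tcp_rot: [-3.141, 0.345, 2.89]
contact_force: [1.2, -0.6, -0.8]
opening: 0.0
grasp_force: 0.0
to contact [ 4.35071794 -0.98816961 14.00549783] [ 1.17376879 -0.56194966 -0.78246249]
```

View pics/w7.png

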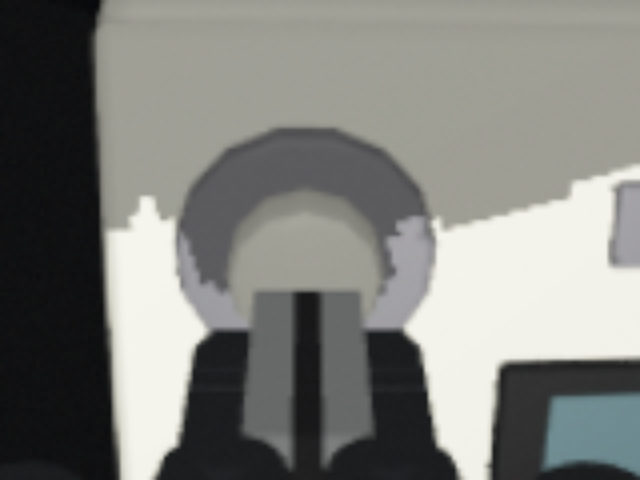

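The tips are centred across on the key (crop x 308 against 306), with key near edge at row 192 and tip edge at row 290. Moving back 4 mm during the descent will cover the key. I now close in slowly.

```bash
python3 -m crank '[[0.004,0,0.004,0,0,0,1],[0.004,0,0.008,0,0,0,1],[0.004,0,0.010,0,0,0,1],[0.004,0,0.010,0,0,0,1]]'
```

```text
clock: 14.65
eef_pos: [611.8, -122.2, 61.6]
tcp_rot: [-3.142, 0.349, 2.89]
contact_force: [-0.2, 0.7, 0.5]
opening: -0.0
grasp_force: 0.0
```

```bash
python3 -m crank '[[0,0,0.001,0,0,0,1],[0,0,0.002,0,0,0,1],[0,0,0.003,0,0,0,1],[0,0,0.003,0,0,0,1]]'
```

```text
clock: 15.05
eef_pos: [613.0, -122.5, 58.7]
tcp_rot: [3.142, 0.349, 2.89]
contact_force: [-0.7, 0.3, 1.7]
opening: 0.003
grasp_force: 1.0
```

Contact has begun at 1.7 N. Now I press through the 4 mm travel.

```bash
python3 -m crank '[[0,0,0.001,0,0,0,1],[0,0,0.002,0,0,0,1],[0,0,0.003,0,0,0,1],[0,0,0.003,0,0,0,1]]'
```

```text
clock: 15.45
eef_pos: [613.9, -122.7, 56.2]
tcp_rot: [3.142, 0.349, 2.89]
contact_force: [-2.6, 0.5, 7.4]
opening: -0.0
grasp_force: 4.1
```

```bash
python3 -m crank '[[0,0,0.001,0,0,0,1],[0,0,0.002,0,0,0,1],[0,0,0.002,0,0,0,1]]'
```

```text
clock: 15.75
eef_pos: [614.2, -122.8, 55.7]
tcp_rot: [-3.142, 0.35, 2.89]
contact_force: [-16.4, 4.3, 29.7]
opening: -0.002
grasp_force: 17.3
```

The key is on its hard end stop (force up steeply from 8 to 34 N, with the tip hardly moving), so it was fully down. I retract along the tool axis.

```bash
python3 -m crank '[[0,0,-0.01,0,0,0,1],[0,0,-0.04,0,0,0,1],[0,0,-0.09,0,0,0,1],[0,0,-0.12,0,0,0,1],[0,0,-0.12,0,0,0,1]]'; python3 - <<'E'
from h import *
f=cams.grab_frame('wrist');s=r.sense();print(s['eef_pos'],s['contact_force'])
for n,P in dict(grip=[518,-36,25.5]).items(): print(n,proj(f,P,True))
cv2.imwrite('pics/w8.png',f['image'][...,::-1])
X=np.array([np.cos(.2523),-np.sin(.2523),0]);g=f['image'].astype(int).mean(2)
# brightness profile along tray centre line, from outer end inward
for a in range(0,120,4):
    P=np.array([461.6,-21.5,24])+X*a; u,v=proj(f,P,True)
    if 0<=u<640 and 0<=v<400: print(a,int(g[int(round(v)),int(round(u))]),end='; ')
E
```

```text
clock: 16.25
eef_pos: [575.9, -112.7, 170.9]
tcp_rot: [3.141, 0.355, 2.89]
contact_force: [-0.1, -0.4, 0.3]
opening: -0.004
grasp_force: 0.0
[ 575.45192847 -112.71585807  168.85487315] [ 0.22252991 -0.4968663  -0.84258037]
grip (np.float64(397.5483744626843), np.float64(56.331328568775206))
12 86; 16 85; 20 84; 24 84; 28 84; 32 83; 36 83; 40 81; 44 81; 48 226; 52 197; 56 161; 60 167; 64 216; 68 148; 72 238; 76 164; 80 237; 84 237; 88 208; 92 211; 96 153; 100 144; 104 181; 108 182; 112 180; 116 180;
```

The cassette still starts at about 46 mm from the tray end, which is home, and the robot touches nothing. Handing in.

```bash
python3 -m crank '[[0,0,0,0,0,0,1],[0,0,0,0,0,0,1],[0,0,0,0,0,0,1]]'; python3 -c "
from rig import sign_off
print(sign_off())"
```

```text
clock: 16.6
eef_pos: [574.2, -112.5, 165.2]
tcp_rot: [-3.141, 0.347, 2.89]
contact_force: [0.4, -0.4, 0.8]
opening: -0.003
grasp_force: 0.0
the job is handed in; nothing more can be done
None
```

I slid the cassette under the spring until it measured fully home against the stop, pressed the start key to its hard stop, and handed the job in at 16.6 s; the hand-in returned no verdict.

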